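Draw the sprung slide to its mark and hold it

ROBOT

A 6-joint arm with a two-finger parallel gripper is mounted at the origin on a cart in front of the work surface, level with it; the furniture and walls round the work are solid. World frame = base frame: x ahead of the robot, y to its left, z up, the work surface at z = 0. Lengths are in m, angles in rad, forces in N, time in s.
With the tool pointing down it reaches from about 0.275 to 0.75 m from the base axis. Payload 10.2 kg.
Tool frame: the origin (TCP) lies between the finger pads; the fingertips stand 11 mm ahead of it and the grasp point (between the pads) lies 8 mm behind it; z points along the fingers, y is the line along which they close (so a half turn about z gives the same grasp; the last joint's range is limited). The gripper opens to 88 mm and grips with 3 to 60 N. Pads are 18 mm wide; open, the fingers measure 123 mm over their backs; the gripper's body (75 mm by 187 mm) begins 45 mm behind the grasp point.
Start: joints at [-1.377, 0.313, 1.498, -0, 1.331, -0.223], TCP at [0.213, -0.48, 0.25] pointing down, gripper open.
Joint ranges: [-2.94, 2.94], [-0.97, 2.17], [0.19, 2.56], [-1.23, 4.37], [0.02, 3.11], [-2.88, 2.88]. Speed limits (rad/s): [2.39, 2.39, 3.01, 3.14, 3.14, 3.14].

INTERFACE

Orientations are given as a rotation vector (axis times angle).
In Python, from bench import manip gives the robot as it stands. The module is installed in compiled form; this text tells all that it offers.
- The arm moves only by the shell command python3 -m creep 'ROWS'. ROWS is a JSON object of lists of equal length, an entry for each row: "claw": the opening, from -1 (shut) to 1 (fully open); "translation": the shift along the tool's x, y, z normalised to -1 to 1, where 1 is 40 mm, a list of three; "angular": the turn, a rotation vector about the tool's x, y, z normalised to -1 to 1, where 1 is 0.12 rad, a list of three. In form: {"claw": [claw, ...], "translation": [[tx, ty, tz], ...], "angular": [[ax, ay, az], ...]}. A call has exactly 5 rows; each row shifts and turns the commanded pose from where the row before left it, along the tool's axes as they then stand; what a row does not reach is not made up. A row lasts 1/10 s, in which the tool goes at most 50 mm and 8.59 degrees, less where a joint would pass 70% of its speed; a pose out of reach is approached as far as the arm can. A call with a number of a shift or a turn outside -1 to 1 is refused whole. A call with a gripper value outside its range is refused whole. The fingers move at their own pace and stop on an object; the grip force is fixed at half the most. Time passes only in rows, so rows that do not move let the fingers close, or fill a call up. It gives the time, the measured TCP pose, the force, the opening and the grip force at its end, in the units of the state.
- manip.observe(): the state, without advancing time (a new reading comes with each control period).
- manip.snapshot(name): name is "scene" or "top" or "wrist"; returns a dict with "frame" (384x512x3 uint8, blue, green, red), "intrinsics" (3x3 intrinsics, pixels), "T" (4x4, takes a point from camera to world coordinates). Camera axes: x right, y down, z forward; pixel columns grow to the right and rows downward; lengths in m; the calibration is good to about 2 mm. A picture is of the moment at which its call begins. There is no depth.
- manip.sign_off(): hands the job in; it is judged then, once.
The state is a dict: "t": time; "q": joint angles; "qvel": joint speeds; "joint_torque": joint torques, N m; "tcp_pos": TCP position; "orientation": TCP orientation; "force": force on the tool from outside, world axes, zero at the start; "wrist_torque": the same for the moment, N m; "finger_gap": opening from 0.0 (shut) to 1.0 (fully open); "grasp_force": force on a finger pad.
Only numpy, scipy, OpenCV 4.12 (cv2) and the standard library are available. Lean on these libraries where they do the work, as an engineer would, in place of code of your own. Each camera call takes 0.05 s, during which the arm holds its last target. There are 200 camera calls.

TASK

A piece of square tube is lying across the slideway of the small green spring-pull jig: lift it out and set it down flat in the blue tray, letting go only once it is down. Then take the black T-handle and pull the sprung slide out until its red pointer stands over the yellow mark, and keep it there for at least three seconds; finish still holding the handle, with the pointer on the mark (do not let it spring back). Leave the nut, the tape measure and the hex key where they are.

Things in the scene. Friction and masses are not known exactly. Their poses are not given: they have to be found in the camera images.
- jig: Spring-pull jig fixed to the bench: green base 245 mm long (its x, -130 to +115 mm), 110 mm wide, 12 mm thick. Origin on the bench; the slide is pulled out along its -x (roughly towards the robot). Two rails along x, tops at z = 22 mm. Dark front stop across the rails: inner face at x = -113 mm, 70 mm wide, top z = 32 mm. Grey spring barrel at the rear: x 44 to 112 mm, top z = 54 mm.
- slide: Sprung aluminium slide with its T-handle and red pointer, one piece. Axes parallel to the jig's; origin at the jig's origin when home. Travels 0 to 92 mm out along the jig's -x; its spring pulls it home with 4 N at 0 and 15 N at full travel (120 N/m); let go, it springs back. At home its front face is at jig x = -28 mm; top of block z = 37 mm. With the tube on the rails it cannot reach the mark.
- grip (a point): Middle of the handle's crossbar: black round bar 14 mm thick, 70 mm long along the jig's y, 90 mm above the bench, on a 12 mm stem that comes up from below at the middle. Can be pinched from above with the fingers before and behind the bar (closing along the jig's x); moves with the slide; axes parallel to the jig's.
- pointer (a point): Tip region of the thin red pointer (3 mm wide, reaching out on the jig's +y side, 26 mm above the bench); moves with the slide. It stands on the mark when its jig-x lies within the yellow block's width.
- mark: Yellow block fixed on the scale at the jig's +y side: 10 mm wide along x, 16 mm in y, 7 mm high. Origin at the centre of its underside, 12 mm above the bench, axes parallel to the jig's. It sits in a different place along the scale each time, 52 to 78 mm in front (-x) of the pointer's home place; the tube may cover it at first.
- tube: Dark square steel tube, 150 x 35 x 35 mm, about 0.35 kg, loose. Its long axis is its x. Origin at the centre of its underside. At the start it lies across the rails of the jig (long axis roughly along the jig's y, underside 22 mm above the bench) between slide and front stop.
- tube_mid (a point): Centre of the tube, 17.5 mm above its underside.
- tray: Open blue tray fixed on the bench, outside 140 mm (its x) x 220 mm (its y) x 22 mm high, walls and floor 4 mm thick. Origin at the centre of its underside. A green drawer case, about 0.25 m tall, stands behind it (its near right corner about x 0.6, y 0.1), an arbor press farther left (about x 0.6, y 0.5, its lever reaching towards the robot): go round them or above.
- tray_in (a point): Centre of the tray's inner floor, 4 mm above the bench; axes as the tray's.
- nut: Dark hexagon nut, 36 x 41 x 19 mm, lying loose between jig and tray; not to be disturbed. Origin at the centre of its underside.
- tape: Yellow and black tape measure, 98 x 35 mm and 64 mm high, loose to the right of the jig; not to be disturbed. Origin under its centre.
- hexkey: Black hex key, 103 x 38 x 8 mm, loose behind the jig; not to be disturbed. Origin under its centre.

How it is judged:
On the way, in this order (a step that is already met when the one before it is completed fails the run):
1. the tube is lowered into the tray while still in the fingers (x of tube_mid in the frame of tray_in between -0.06 and 0.06 m and y of tube_mid in the frame of tray_in between -0.06 and 0.06 m and z of tube_mid in the frame of tray_in between 0.005 and 0.03 m and contact force between the fingers and tube above 0.5 N), for 0.05 s.
2. the tube lies flat in the tray, let go, with the slide still at home (x of tube_mid in the frame of tray_in between -0.055 and 0.055 m and y of tube_mid in the frame of tray_in between -0.055 and 0.055 m and z of tube_mid in the frame of tray_in between 0.01 and 0.022 m and angle between tube's own x axis and vertical between 1.5 and 1.642 rad and contact force between the fingers and tube below 0.2 N and linear speed of tube below 0.02 m/s and x of slide in the frame of jig above -0.008 m), for 0.2 s.
3. the slide is held by its handle with the pointer on the yellow mark for 2.5 s (x of pointer in the frame of mark between -0.005 and 0.005 m and linear speed of slide below 0.01 m/s and contact force between the fingers and slide above 3 N), for 2.5 s.
At the end, for the whole second after the job is handed in: The fingers still hold the handle (more than 3 N on it), the pointer is within 5 mm of the middle of the 10 mm yellow mark along the slide and at rest, and the tube lies flat and free in the tray (centre within 55 mm of the tray's centre each way) (all of step 3 and x of tube_mid in the frame of tray_in between -0.055 and 0.055 m and y of tube_mid in the frame of tray_in between -0.055 and 0.055 m and z of tube_mid in the frame of tray_in between 0.01 and 0.022 m and angle between tube's own x axis and vertical between 1.5 and 1.642 rad and contact force between the fingers and tube below 0.2 N and linear speed of tube below 0.02 m/s); the arm keeps its last pose, push and grip.
It fails at once if the nut, the tape measure or the hex key is moved more than 20 mm (distance of any of nut, tape, hexkey from where it was at the start of the episode above 0.02 m).
It also fails if it takes over 69 s, if anything falls off the work surface, if the arm or the gripper's body presses on something with over 40 N, if the wrist force passes 120 N, or if a joint passes its speed limit or range.

## Working session

There is one attempt and no reset: what is moved stays moved. The work goes in short steps, Python scripts to look and compute and a shell command to move; the robot and the scene stay as the last step left them, time stands still between calls to the robot, and variables do not carry over. Pictures are saved under pics/ and viewed, at most 10 in all, crops included, and the job is handed in when it is done.

```bash
mkdir -p pics
python3 - <<'E'
from bench import manip
import cv2,numpy as np,pickle
d={}
for n in("scene","top"):
    s=manip.snapshot(n);d[n]=s;cv2.imwrite(f"pics/{n}0.png",s["frame"]);print(n,s["intrinsics"].round(1).tolist(),s["T"].round(3).tolist())
pickle.dump(d,open("s0.pkl","wb"))
print(manip.observe())
E
```

```text
scene [[470.8, 0.0, 260.7], [0.0, 470.8, 189.2], [0.0, 0.0, 1.0]] [[-0.756, -0.444, 0.481, 0.067], [-0.654, 0.524, -0.546, 0.616], [-0.009, -0.727, -0.686, 0.817], [0.0, 0.0, 0.0, 1.0]]
top [[495.9, 0.0, 249.8], [0.0, 495.9, 187.8], [0.0, 0.0, 1.0]] [[0.153, -0.942, 0.3, 0.236], [-0.988, -0.149, 0.037, -0.031], [0.009, -0.302, -0.953, 1.233], [0.0, 0.0, 0.0, 1.0]]
{'t': 0.1, 'q': array([-1.37741395e+00,  3.13383855e-01,  1.49834211e+00, -2.13380827e-05,
        1.33103008e+00, -2.23365751e-01]), 'qvel': array([ 0.0006651 , -0.00206789, -0.00141376, -0.00066083,  0.00159118,
       -0.00011195]), 'joint_torque': array([ 3.46542649e-03, -4.02811325e+01, -2.52643955e+01,  6.95244712e-02,
        3.42227484e-02, -5.77360470e-05]), 'tcp_pos': array([ 0.21247346, -0.47985303,  0.24923067]), 'orientation': array([-3.07249544e+00, -6.49666513e-01,  5.15318123e-06]), 'force': array([ 0.73354065, -0.34512978,  0.44453687]), 'wrist_torque': array([-0.04882861, -0.05182467,  0.00074909]), 'grasp_force': 0.0, 'finger_gap': 0.9991298306816052}
```

View pics/top0.png

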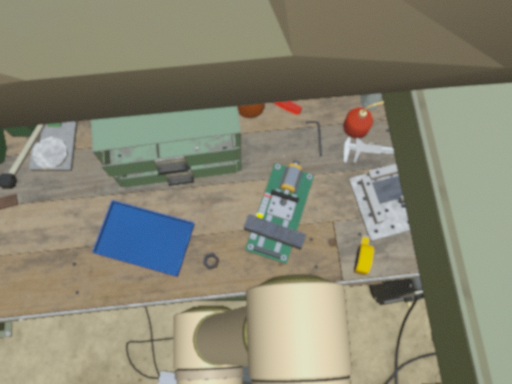

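View pics/scene0.png

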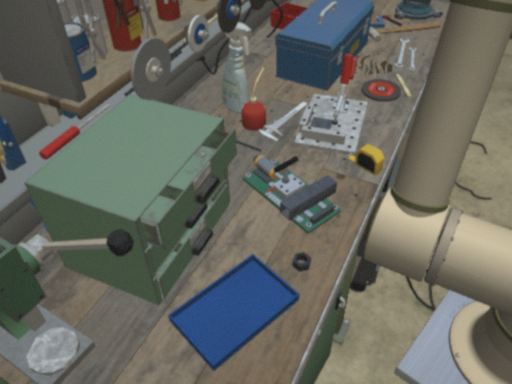

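The top view shows the tray at about (143,238), the tube across the jig at (274,232), the mark's yellow near (260,215), the nut at (211,261) and the tape at (366,256). The scene view shows the tube at (308,197), the handle at (287,162) and the tray at (235,310). Next I measure these and zoom in.

```bash
cat > h.py <<'E'
import numpy as np,cv2
def ray(s,p,z):
    d=s["T"][:3,:3]@np.linalg.solve(s["intrinsics"],[p[0],p[1],1.]);o=s["T"][:3,3]
    return o+d*(z-o[2])/d[2]
def proj(s,P):
    c=s["T"][:3,:3].T@(np.asarray(P)-s["T"][:3,3]);u=s["intrinsics"]@c;return u[:2]/u[2]
def blobs(s,lo,hi,box,amin=8):
    x0,y0,x1,y1=box;m=cv2.inRange(cv2.cvtColor(s["frame"],cv2.COLOR_BGR2HSV),lo,hi);k=np.zeros_like(m);k[y0:y1,x0:x1]=m[y0:y1,x0:x1]
    return sorted([c for c in cv2.findContours(k,0,1)[0] if cv2.contourArea(c)>=amin],key=cv2.contourArea)[::-1]
def rect(c,s,z): # metric min-area rectangle on plane z
    P=np.array([ray(s,p,z)[:2] for p in c[:,0]],np.float32)*1000
    r=cv2.minAreaRect(P);return np.round(r[0],1),np.round(r[1],1),round(r[2],1)
E
python3 - <<'E'
import pickle;from h import *
d=pickle.load(open("s0.pkl","rb"));t=d["top"];s=d["scene"]
for n,v in d.items():
    B=(80,190,210,290) if n=="top" else (150,240,310,370)
    for c in blobs(v,(100,120,40),(125,255,255),B,200): print(n,"tray",rect(c,v,.022))
B=(235,150,325,270)
for c in blobs(t,(55,70,40),(95,255,255),B,50): print("green",rect(c,t,.012))
for c in blobs(t,(20,110,120),(35,255,255),B,2): print("yel",c[:,0].mean(0),rect(c,t,.019))
hsv=cv2.cvtColor(t["frame"],cv2.COLOR_BGR2HSV);print(hsv[232,262:290:6].tolist(),hsv[185:250:12,268].tolist())
hs=cv2.cvtColor(s["frame"],cv2.COLOR_BGR2HSV);print(hs[197,300:320:5].tolist())
a=cv2.resize(t["frame"][155:270,235:325],None,fx=5,fy=5,interpolation=2)
b=cv2.resize(s["frame"][145:235,235:345],None,fx=3,fy=5,interpolation=2)
b=cv2.resize(s["frame"][145:235,235:345],None,fx=3,fy=3,interpolation=2)
o=np.zeros((575,790,3),np.uint8);o[:575,:450]=a;o[:270,455:785]=b;cv2.imwrite("pics/z.png",o)
E
```

```text
scene tray (array([444.5, 267. ]), array([221.1, 145.1]), 83.4)
top tray (array([449.1, 257.6]), array([218.2, 136.4]), 83.3)
green (array([ 606.8, -112.2]), array([ 30.5, 152.9]), 80.1)
green (array([654.4, -44.6]), array([31.4, 80. ]), 81.9)
green (array([482.9, -52.5]), array([26.8, 25.6]), 80.1)
green (array([474.3, -93.6]), array([22.7, 27.1]), 79.6)
green (array([545. , -63.4]), array([27.2, 15.7]), 79.9)
green (array([453.4, -47.8]), array([104.8,   6.2]), 79.7)
yel [287.55172414 187.62068966] (array([633.1, -78.3]), array([34.1, 13.4]), 82.2)
yel [259.5 215.5] (array([549.1, -18.2]), array([14.4,  9.9]), 79.9)
yel [294.5        165.20833333] (array([696.9, -89.1]), array([30.4,  7.7]), 81.1)
[[107, 32, 111], [109, 42, 127], [109, 44, 121], [107, 35, 116], [110, 40, 127]] [[76, 102, 133], [173, 33, 171], [96, 28, 172], [105, 38, 148], [108, 37, 124], [78, 119, 137]]
[[109, 43, 96], [109, 53, 101], [110, 37, 83], [135, 9, 59]]
```

View pics/z.png

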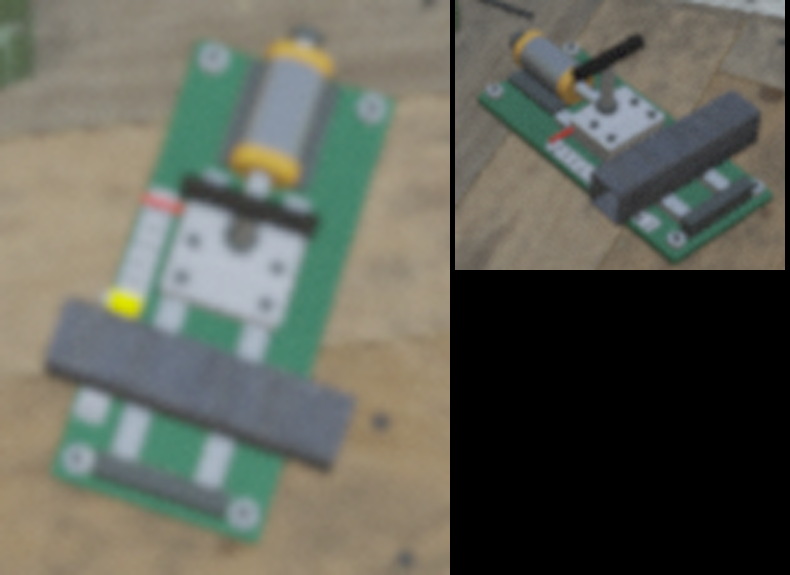

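The zoom (5x, origin (235,155)) shows the tube's corners at crop (68,300), (355,400), (332,468) and (48,372). The mark is at (124,302), the pointer at (162,203), and the handle bar runs from (182,183) to (318,225).

Run:
```python
import pickle;from h import *
d=pickle.load(open("s0.pkl","rb"));t=d["top"];s=d["scene"]
f=lambda x,y:(235+x/5,155+y/5)
g=lambda x,y:(235+(x-455)/3,145+y/3)
c=[ray(t,f(*p),.057)[:2] for p in((68,300),(355,400),(332,468),(48,372))]
print("tube",np.round(c,3).tolist(),np.mean(c,0),np.linalg.norm(c[1]-c[0]),np.linalg.norm(c[2]-c[1]),np.degrees(np.arctan2(*(c[0]-c[1])[::-1])))
# scene: top face of the tube corners
c=[ray(s,g(*p),.057)[:2] for p in((595,175),(738,92),(758,108),(612,198))]
print("tubeS",np.round(c,3).tolist(),np.mean(c,0))
b=[ray(t,f(*p),.09)[:2] for p in((182,185),(318,222))];print("bar",b,np.mean(b,0),np.linalg.norm(b[1]-b[0]),np.degrees(np.arctan2(*(b[0]-b[1])[::-1])))
b=[ray(s,g(*p),.09)[:2] for p in((577,75),(642,42))];print("barS",b,np.mean(b,0),np.linalg.norm(b[1]-b[0]))
# green base outline -> jig pose
cs=np.vstack(blobs(t,(55,70,40),(95,255,255),(235,160,325,270),8));print("jig",rect(cs,t,.012))
for c in blobs(t,(165,90,90),(180,255,255),(250,180,290,205),3)+blobs(t,(0,90,90),(8,255,255),(250,180,290,205),3): print("red",c[:,0].mean(0),rect(c,t,.026))
for z,p in((.038,(211,261)),(.064,(366,256))):print(ray(t,p,z/2))
```

```text
tube [[0.536, 0.008], [0.509, -0.137], [0.474, -0.13], [0.499, 0.012]] [ 0.50462172 -0.06171337] 0.14735388630090873 0.03537532029300885 79.15980147339654
tubeS [[0.531, 0.017], [0.503, -0.131], [0.48, -0.126], [0.506, 0.027]] [ 0.50515149 -0.05329985]
bar [array([ 0.59304427, -0.03872374]), array([ 0.58480706, -0.10589496])] [ 0.58892567 -0.07230935] 0.06767439718833665 83.00871696302126
barS [array([ 0.5914746 , -0.03406652]), array([ 0.57733386, -0.09890062])] [ 0.58440423 -0.06648357] 0.0663582795354897
jig (array([569.6, -67.8]), array([105.9, 241.3]), 80.3)
[0.41692637 0.08233566 0.019     ]
[ 0.48535377 -0.29006846  0.032     ]
```

Both views agree. The jig's x axis points at −10° and its origin is about (0.577, −0.069). The tube centre is about (0.505, −0.058) and the grip about (0.587, −0.069). I turn the tool so that it closes along the jig's x, then go above the tube.

```bash
python3 -m creep '{"claw":[0.4,0.4,0.4,0.4,0.4],"translation":[[0,0,0],[0,0,0],[0,0,0],[0,0,0],[0,0,0]],"angular":[[0,0,-1],[0,0,-1],[0,0,-1],[0,0,-1],[0,0,-1]]}'
python3 -m creep '{"claw":[0.4,0.4,0.4,0.4,0.4],"translation":[[0,0,0],[0,0,0],[0,0,0],[0,0,0],[0,0,0]],"angular":[[0,0,-1],[0,0,-1],[0,0,-1],[0,0,-0.16],[0,0,0]]}'
python3 -m creep '{"claw":[0.4,0.4,0.4,0.4,0.4],"translation":[[0.78,0.36,0],[0.78,0.36,0],[0.78,0.36,0],[0.78,0.36,0],[0.78,0.36,0]],"angular":[[0,0,0],[0,0,0],[0,0,0],[0,0,0],[0,0,0]]}'
python3 -m creep '{"claw":[0.4,0.4,0.4,0.4,0.4],"translation":[[0.78,0.36,0],[0.78,0.36,0],[0.78,0.36,0],[0.78,0.36,0],[0.78,0.36,0]],"angular":[[0,0,0],[0,0,0],[0,0,0],[0,0,0],[0,0,0]]}'
python3 -m creep '{"claw":[0.4,0.4,0.4,0.4,0.4],"translation":[[0.78,0.36,0],[0.78,0.36,0],[0.78,0.36,0],[0.78,0.36,0],[0,0,0]],"angular":[[0,0,0],[0,0,0],[0,0,0],[0,0,0],[0,0,0]]}'
python3 - <<'E'
from bench import manip
from h import *
w=manip.snapshot("wrist");cv2.imwrite("pics/w1.png",w["frame"])
import pickle;pickle.dump(w,open("w1.pkl","wb"));o=manip.observe();print(o)
E
```

```text
t: 0.6
tcp_pos: [0.2125, -0.4799, 0.2494]
orientation: [-2.74, -1.536, -0.0]
force: [-0.6, -0.0, 0.8]
finger_gap: 0.701
grasp_force: 0.0
t: 1.1
tcp_pos: [0.2125, -0.48, 0.2495]
orientation: [-2.409, -2.016, -0.0]
force: [-1.4, 0.2, -0.5]
finger_gap: 0.698
grasp_force: 0.0
t: 1.6
tcp_pos: [0.3111, -0.3377, 0.2497]
orientation: [2.41, 2.015, 0.0]
force: [0.2, -0.8, -0.0]
finger_gap: 0.699
grasp_force: 0.0
t: 2.1
tcp_pos: [0.4092, -0.1966, 0.2498]
orientation: [2.41, 2.015, 0.0]
force: [0.6, -0.6, -0.1]
finger_gap: 0.704
grasp_force: 0.0
t: 2.6
tcp_pos: [0.4882, -0.0824, 0.2495]
orientation: [-2.405, -2.02, -0.001]
force: [-1.0, -0.7, 0.0]
finger_gap: 0.703
grasp_force: 0.0
{'t': 2.65, 'q': array([-4.07607784e-01,  2.46201798e-01,  1.58655536e+00, -1.40676714e-05,
        1.30926016e+00, -2.33360459e-01]), 'qvel': array([-0.04964988, -0.01367806,  0.01832241, -0.00853534,  0.00029703,
       -0.02836004]), 'joint_torque': array([ 1.95486970e+00, -3.66259575e+01, -2.55080634e+01,  2.21318160e-01,
        3.49143043e-02,  2.60271644e-01]), 'tcp_pos': array([ 0.48742604, -0.08379066,  0.24947901]), 'orientation': array([-2.40602144e+00, -2.01948472e+00,  3.18113224e-04]), 'force': array([-0.22225575, -0.79585847, -0.29497775]), 'wrist_torque': array([-0.0781806 , -0.11569676, -0.00227975]), 'grasp_force': 0.0, 'finger_gap': 0.7014837522640485}
```

View pics/w1.png

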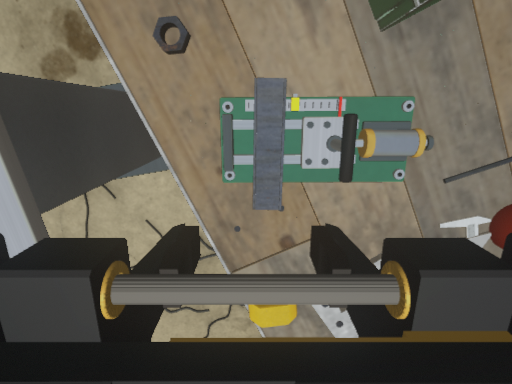

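The wrist view shows the whole jig square-on. The tube runs from (271,80) to (267,209), the mark is at (295,104), the pointer at (340,106) and the bar spans (349,115)–(347,181). I measure from this.

Run:
```python
import pickle;from h import *
w=pickle.load(open("w1.pkl","rb"))
cs=np.vstack(blobs(w,(55,70,30),(95,255,255),(215,90,420,190),8));print("jig",rect(cs,w,.012))
for c in blobs(w,(20,150,120),(35,255,255),(285,90,306,116),3):print("yel",rect(c,w,.019),cv2.boundingRect(c))
for lo,hi in(((165,90,90),(180,255,255)),((0,110,90),(8,255,255))):
  for c in blobs(w,lo,hi,(330,90,352,120),3): print("red",rect(c,w,.026),cv2.boundingRect(c))
for c in blobs(w,(0,0,0),(180,255,60),(335,105,362,190),30):print("bar",rect(c,w,.093),cv2.boundingRect(c))
for c in blobs(w,(90,15,40),(130,90,125),(245,70,292,215),300):print("tube",rect(c,w,.057),cv2.boundingRect(c))
cc=[ray(w,p,.057)[:2] for p in((257,79),(286,79),(282,209),(253,209))];print(np.round(cc,4).tolist(),np.mean(cc,0))
b=[ray(w,p,.09)[:2] for p in((349,115),(347,181))];print(np.mean(b,0),b)
```

```text
jig (array([571.1, -63.1]), array([107. , 242.1]), 80.0)
yel (array([550.9, -13.2]), array([15.4,  8.6]), 81.9) (291, 97, 8, 14)
red (array([602.8, -26.1]), array([21.9,  3.1]), 80.2) (338, 97, 4, 20)
bar (array([587.8, -66. ]), array([67.8, 13.8]), 80.1) (339, 114, 19, 68)
tube (array([509.9, -55.6]), array([148.2,  35.2]), 79.8) (253, 78, 33, 132)
[[0.5096, 0.0187], [0.5402, 0.0133], [0.5141, -0.1316], [0.4795, -0.1255]] [ 0.51086301 -0.05631265]
[ 0.58922007 -0.06711767] [array([ 0.59317565, -0.0335349 ]), array([ 0.58526449, -0.10070044])]
```

```bash
python3 -m creep '{"claw":[0.4,0.4,0.4,0.4,0.4],"translation":[[0.76,0.4,0],[0,0,0.8],[0,0,0.8],[0,0,0.8],[0,0,0.8]],"angular":[[0,0,0],[0,0,0],[0,0,0],[0,0,0],[0,0,0]]}'
python3 -m creep '{"claw":[0.4,0.4,0.4,0.4,0.4],"translation":[[0,0,0.7],[0,0,0.6],[0,0,0.41],[0,0,0],[0,0,0]],"angular":[[0,0,0],[0,0,0],[0,0,0],[0,0,0],[0,0,0]]}'
python3 -m creep '{"claw":[-1,-1,-1,-1,-1],"translation":[[0,0,0],[0,0,0],[0,0,0],[0,0,0],[0,0,0]],"angular":[[0,0,0],[0,0,0],[0,0,0],[0,0,0],[0,0,0]]}'
python3 -m creep '{"claw":[-1,-1,-1,-1,-1],"translation":[[0,0,0],[0,0,0],[0,0,0],[0,0,0],[0,0,0]],"angular":[[0,0,0],[0,0,0],[0,0,0],[0,0,0],[0,0,0]]}'
```

```text
t: 3.15
tcp_pos: [0.5076, -0.0588, 0.1206]
orientation: [2.41, 2.015, -0.0]
force: [-0.4, 0.2, -0.3]
finger_gap: 0.697
grasp_force: 0.0
t: 3.65
tcp_pos: [0.5081, -0.0586, 0.0539]
orientation: [2.408, 2.017, 0.0]
force: [0.1, 0.3, 0.8]
finger_gap: 0.705
grasp_force: 0.0
t: 4.15
tcp_pos: [0.5083, -0.0579, 0.0538]
orientation: [2.406, 2.019, 0.0]
force: [-1.6, 0.2, 4.5]
finger_gap: 0.394
grasp_force: 29.9
t: 4.65
tcp_pos: [0.5083, -0.0579, 0.0538]
orientation: [2.406, 2.019, 0.0]
force: [-1.2, -0.1, 6.1]
finger_gap: 0.396
grasp_force: 29.9
```

```bash
python3 -m creep '{"claw":[-1,-1,-1,-1,-1],"translation":[[0,0,-0.4],[0,0,-0.6],[0,0,-0.6],[0,0,-0.6],[0,0,-0.5]],"angular":[[0,0,0],[0,0,0],[0,0,0],[0,0,0],[0,0,0]]}'
python3 -m creep '{"claw":[-1,-1,-1,-1,-1],"translation":[[0.5,-0.18,0],[0.75,-0.28,0],[0.75,-0.28,0],[0.75,-0.28,0],[0.75,-0.28,0]],"angular":[[0,0,0],[0,0,0],[0,0,0],[0,0,0],[0,0,0]]}'
python3 -m creep '{"claw":[-1,-1,-1,-1,-1],"translation":[[0.75,-0.28,0],[0.75,-0.28,0],[0.75,-0.28,0],[0.75,-0.28,0],[0.75,-0.28,0]],"angular":[[0,0,0],[0,0,0],[0,0,0],[0,0,0],[0,0,0]]}'
python3 -m creep '{"claw":[-1,-1,-1,-1,-1],"translation":[[0.32,-0.16,0],[0,0,0],[0,0,0.5],[0,0,0.6],[0,0,0.6]],"angular":[[0,0,0],[0,0,0],[0,0,0],[0,0,0],[0,0,0]]}'
python3 - <<'E'
from bench import manip
from h import *
w=manip.snapshot("scene");cv2.imwrite("pics/s2.png",w["frame"]);o=manip.observe();print(o["tcp_pos"],o["finger_gap"])
E
```

```text
t: 5.15
tcp_pos: [0.5077, -0.0577, 0.1619]
orientation: [-2.406, -2.019, 0.001]
force: [-0.1, -0.3, -4.1]
finger_gap: 0.393
grasp_force: 29.9
t: 5.65
tcp_pos: [0.4803, 0.0903, 0.1606]
orientation: [-2.406, -2.018, 0.002]
force: [0.0, 0.0, -3.2]
finger_gap: 0.393
grasp_force: 29.9
t: 6.15
tcp_pos: [0.4512, 0.2477, 0.1606]
orientation: [-2.406, -2.019, 0.002]
force: [1.1, -0.2, -5.0]
finger_gap: 0.392
grasp_force: 29.9
t: 6.65
tcp_pos: [0.4483, 0.259, 0.0924]
orientation: [2.408, 2.018, -0.001]
force: [0.5, -0.0, -4.1]
finger_gap: 0.396
grasp_force: 29.9
[0.44644444 0.25834092 0.08866665] 0.39601800664935205
```

View pics/s2.png

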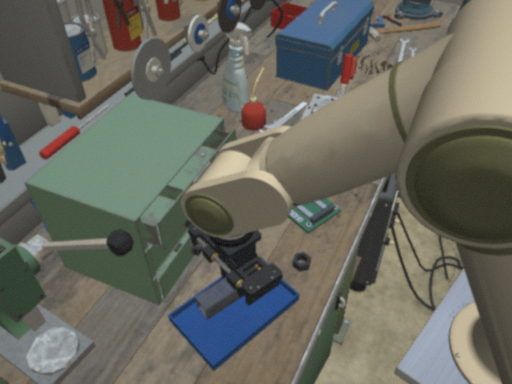

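The scene view shows the tube in the fingers above the tray, around (225,293), clear of the case. I lower it.

```bash
python3 -m creep '{"claw":[-1,-1,-1,-1,-1],"translation":[[0,0,0],[0,0,0.4],[0,0,0.4],[0,0,0.3],[0,0,0.1]],"angular":[[0,0,0],[0,0,0],[0,0,0],[0,0,0],[0,0,0]]}'
python3 -m creep '{"claw":[-1,-1,-1,-1,-1],"translation":[[0,0,0],[0,0,0],[0,0,0],[0,0,0.05],[0,0,0]],"angular":[[0,0,0],[0,0,0],[0,0,0],[0,0,0],[0,0,0]]}'
```

```text
t: 7.2
tcp_pos: [0.4482, 0.2599, 0.0452]
orientation: [-2.407, -2.019, 0.001]
force: [0.3, -0.3, -3.9]
finger_gap: 0.396
grasp_force: 29.9
t: 7.7
tcp_pos: [0.448, 0.2603, 0.0433]
orientation: [-2.407, -2.019, -0.0]
force: [-0.7, 0.2, -4.3]
finger_gap: 0.393
grasp_force: 29.9
```

```bash
python3 -m creep '{"claw":[-1,-1,-1,-1,-1],"translation":[[0,0,0.06],[0,0,0.05],[0,0,0.03],[0,0,0.03],[0,0,0]],"angular":[[0,0,0],[0,0,0],[0,0,0],[0,0,0],[0,0,0]]}'
python3 -m creep '{"claw":[-1,-1,-1,-1,-1],"translation":[[0,0,0.01],[0,0,0.01],[0,0,0],[0,0,0],[0,0,0]],"angular":[[0,0,0],[0,0,0],[0,0,0],[0,0,0],[0,0,0]]}'
```

```text
t: 8.2
tcp_pos: [0.448, 0.2602, 0.0363]
orientation: [-2.407, -2.019, 0.0]
force: [-0.5, -0.4, -3.3]
finger_gap: 0.395
grasp_force: 29.9
t: 8.7
tcp_pos: [0.4481, 0.2603, 0.0358]
orientation: [2.407, 2.019, 0.0]
force: [-0.1, -0.4, -3.1]
finger_gap: 0.394
grasp_force: 29.9
```

```bash
python3 -m creep '{"claw":[-1,-1,-1,-1,-1],"translation":[[0,0,0.01],[0,0,0.01],[0,0,0],[0,0,0],[0,0,0]],"angular":[[0,0,0],[0,0,0],[0,0,0],[0,0,0],[0,0,0]]}'
python3 -m creep '{"claw":[-1,-1,-1,-1,-1],"translation":[[0,0,0.01],[0,0,0.01],[0,0,0],[0,0,0],[0,0,0]],"angular":[[0,0,0],[0,0,0],[0,0,0],[0,0,0],[0,0,0]]}'
```

```text
t: 9.2
tcp_pos: [0.4481, 0.2603, 0.0357]
orientation: [2.407, 2.019, 0.0]
force: [-2.9, -2.0, 8.1]
finger_gap: 0.392
grasp_force: 29.9
t: 9.7
tcp_pos: [0.4481, 0.2603, 0.0357]
orientation: [2.406, 2.019, 0.0]
force: [-7.5, -3.3, 17.4]
finger_gap: 0.396
grasp_force: 29.9
```

It is down: the tool force turned upward at the expected height. I let go and lift.

```bash
python3 -m creep '{"claw":[-1,-1,0.4,0.4,0.4],"translation":[[0,0,-0.02],[0,0,0],[0,0,0],[0,0,0],[0,0,0]],"angular":[[0,0,0],[0,0,0],[0,0,0],[0,0,0],[0,0,0]]}'
python3 -m creep '{"claw":[0.4,0.4,0.4,0.4,0.4],"translation":[[0,0,0],[0,0,0],[0,0,0],[0,0,-0.3],[0,0,-0.5]],"angular":[[0,0,0],[0,0,0],[0,0,0],[0,0,0],[0,0,0]]}'
python3 -m creep '{"claw":[0.4,0.4,0.4,0.4,0.4],"translation":[[0,0,-0.8],[0,0,-0.8],[0,0,-0.8],[0,0,-0.8],[0,0,-0.6]],"angular":[[0,0,0],[0,0,0],[0,0,0],[0,0,0],[0,0,0]]}'
```

```text
t: 10.2
tcp_pos: [0.4482, 0.2603, 0.0349]
orientation: [2.407, 2.019, 0.001]
force: [0.0, -0.2, -0.0]
finger_gap: 0.641
grasp_force: 0.0
t: 10.7
tcp_pos: [0.4476, 0.2601, 0.0671]
orientation: [-2.406, -2.019, 0.003]
force: [1.0, -0.2, -0.5]
finger_gap: 0.696
grasp_force: 0.0
t: 11.2
tcp_pos: [0.4481, 0.2603, 0.222]
orientation: [2.406, 2.018, 0.004]
force: [0.5, -0.4, -0.8]
finger_gap: 0.698
grasp_force: 0.0
```

```bash
python3 -m creep '{"claw":[0.4,0.4,0.4,0.4,0.4],"translation":[[-0.85,0.1,0],[-0.85,0.1,0],[-0.85,0.1,0],[-0.85,0.1,0],[-0.85,0.1,0]],"angular":[[0,0,0],[0,0,0],[0,0,0],[0,0,0],[0,0,0]]}'
python3 -m creep '{"claw":[0.4,0.4,0.4,0.4,0.4],"translation":[[-0.65,0.87,0],[-0.65,0.87,0],[-0.65,0.87,0],[-0.65,0.87,0],[-0.62,0.87,0]],"angular":[[0,0,0],[0,0,0],[0,0,0],[0,0,0],[0,0,0]]}'
python3 -m creep '{"claw":[0.4,0.4,0.4,0.4,0.4],"translation":[[0,0,0],[0,0,0],[0,0,0],[0,0,0],[0,0,0]],"angular":[[0,0,0],[0,0,0],[0,0,0],[0,0,0],[0,0,0]]}'
python3 - <<'E'
from bench import manip
from h import *
import pickle
w=manip.snapshot("wrist");s=manip.snapshot("scene");cv2.imwrite("pics/w3.png",np.hstack([w["frame"][:,100:460],s["frame"][:,100:380]]))
cv2.imwrite("pics/w3f.png",w["frame"]);pickle.dump(w,open("w3.pkl","wb"));o=manip.observe();print(o["tcp_pos"])
E
```

```text
t: 11.7
tcp_pos: [0.4378, 0.0881, 0.2199]
orientation: [2.406, 2.019, 0.001]
force: [1.0, 0.1, 0.1]
finger_gap: 0.7
grasp_force: 0.0
t: 12.2
tcp_pos: [0.588, -0.0693, 0.2199]
orientation: [2.407, 2.018, 0.001]
force: [0.3, -0.1, 0.0]
finger_gap: 0.7
grasp_force: 0.0
t: 12.7
tcp_pos: [0.5868, -0.067, 0.2195]
orientation: [2.406, 2.02, 0.0]
force: [-0.6, -0.1, 0.9]
finger_gap: 0.697
grasp_force: 0.0
[ 0.58696581 -0.06725581  0.21929295]
```

View pics/w3.png

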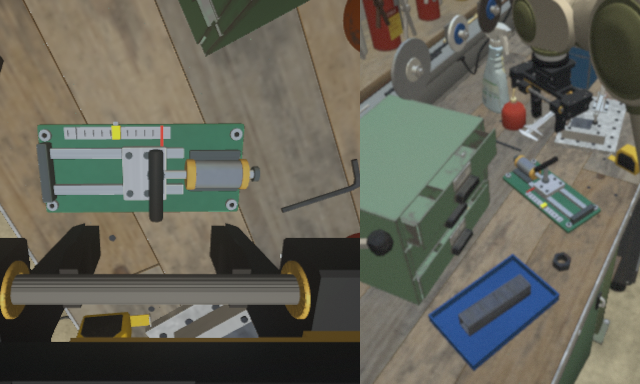

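The tube lies flat in the middle of the tray, at right-hand pixel (497,305). In the wrist view (columns offset by 100) the mark is at (215,132), the pointer at (262,136) and the bar around (256,185). I measure the pointer-to-mark distance and the bar.

Run:
```python
import pickle;from h import *
w=pickle.load(open("w3.pkl","rb"));u=np.array([np.cos(np.radians(-10)),np.sin(np.radians(-10))])
def show(n,c,z):
    P=np.array([ray(w,p,z)[:2] for p in c[:,0]]);k=P@u*1000;print(n,rect(c,w,z),cv2.boundingRect(c),"along",k.min().round(1),k.max().round(1),((k.min()+k.max())/2).round(1))
for c in blobs(w,(20,110,100),(35,255,255),(205,115,225,145),3):show("yel",c,.019)
for lo,hi in(((165,90,70),(180,255,255)),((0,110,70),(8,255,255))):
  for c in blobs(w,lo,hi,(250,115,275,155),3):show("red",c,.026)
for c in blobs(w,(0,0,0),(180,255,60),(244,140,268,230),30):show("bar",c,.093)
cs=np.vstack(blobs(w,(55,70,30),(95,255,255),(130,115,350,220),8));show("jig",cs,.012)
```

```text
yel (array([551.9, -13.3]), array([15.8, 10.3]), 80.0) (211, 125, 10, 15) along 540.7 551.0 545.8
red (array([602.4, -26.3]), array([22.3,  2.3]), 80.4) (260, 126, 3, 21) along 596.6 599.0 597.8
bar (array([588.8, -65.6]), array([68.3, 12.6]), 80.4) (249, 150, 14, 71) along 585.1 597.7 591.4
jig (array([572.1, -62.7]), array([107.5, 241.6]), 80.0) (138, 124, 206, 88) along 453.5 695.1 574.3
```

```bash
python3 -m creep '{"claw":[0.4,0.4,0.4,0.4,0.4],"translation":[[0.05,0.04,0.5],[0,0,0.8],[0,0,0.8],[0,0,0.8],[0,0,0.53]],"angular":[[0,0,0],[0,0,0],[0,0,0],[0,0,0],[0,0,0]]}'
python3 -m creep '{"claw":[0.4,0.4,-1,-1,-1],"translation":[[0,0,0],[0,0,0],[0,0,0],[0,0,0],[0,0,0]],"angular":[[0,0,0],[0,0,0],[0,0,0],[0,0,0],[0,0,0]]}'
python3 -m creep '{"claw":[-1,-1,-1,-1,-1],"translation":[[0,0,0],[0,0,0],[0,0,0],[0,0,0],[0,0,0]],"angular":[[0,0,0],[0,0,0],[0,0,0],[0,0,0],[0,0,0]]}'
```

```text
t: 13.3
tcp_pos: [0.5882, -0.0656, 0.0796]
orientation: [-2.405, -2.018, 0.002]
force: [-0.2, 0.2, -0.2]
finger_gap: 0.701
grasp_force: 0.0
t: 13.8
tcp_pos: [0.5894, -0.0661, 0.0826]
orientation: [2.406, 2.018, 0.001]
force: [0.0, 0.7, 0.1]
finger_gap: 0.454
grasp_force: 0.0
t: 14.3
tcp_pos: [0.588, -0.0658, 0.0817]
orientation: [-2.405, -2.018, 0.003]
force: [-7.4, 0.4, 4.5]
finger_gap: 0.14
grasp_force: 29.2
```

```bash
python3 -m creep '{"claw":[-1,-1,-1,-1,-1],"translation":[[0,-0.1,0],[0,-0.2,0],[0,-0.2,0],[0,-0.2,0],[0,-0.2,0]],"angular":[[0,0,0],[0,0,0],[0,0,0],[0,0,0],[0,0,0]]}'
python3 -m creep '{"claw":[-1,-1,-1,-1,-1],"translation":[[0,-0.2,0],[0,-0.1,0],[0,-0.05,0],[0,0,0],[0,0,0]],"angular":[[0,0,0],[0,0,0],[0,0,0],[0,0,0],[0,0,0]]}'
python3 - <<'E'
from bench import manip
from h import *
import pickle
d={n:manip.snapshot(n) for n in("wrist","scene","top")};pickle.dump(d,open("s4.pkl","wb"))
a=cv2.resize(d["scene"]["frame"][145:235,235:345],None,fx=3,fy=3)
o=np.zeros((384,512+330,3),np.uint8);o[:,:512]=d["wrist"]["frame"];o[:270,512:]=a;cv2.imwrite("pics/p4.png",o[:,50:])
E
```

```text
t: 14.8
tcp_pos: [0.5544, -0.0601, 0.0818]
orientation: [2.405, 2.017, 0.004]
force: [8.0, -3.1, -5.5]
finger_gap: 0.14
grasp_force: 30.2
t: 15.3
tcp_pos: [0.5412, -0.0579, 0.0818]
orientation: [2.404, 2.016, 0.004]
force: [10.2, -3.0, -7.2]
finger_gap: 0.139
grasp_force: 30.3
```

View pics/p4.png

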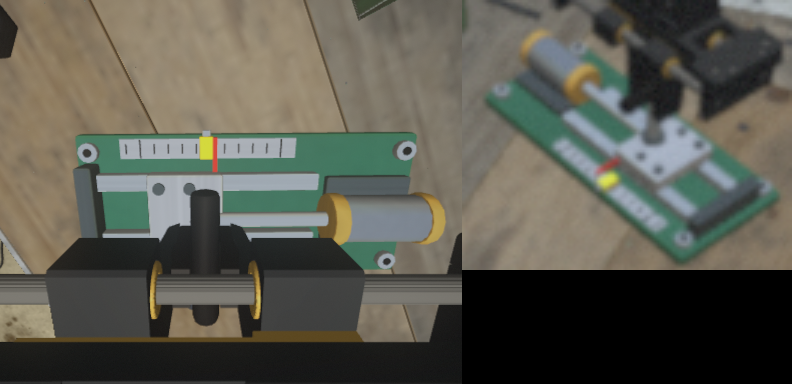

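The pointer, at (215,153) in the crop, stands just to the rear of the yellow block at (206,148). I measure what remains.

```bash
cat > m.py <<'E'
from h import *
def gap(w):
    u=np.array([np.cos(np.radians(-10)),np.sin(np.radians(-10))]);r={}
    h=(200,120,320,185)
    for n,z,R in(("yel",.019,[((20,110,100),(35,255,255))]),("red",.026,[((165,90,70),(180,255,255)),((0,110,70),(8,255,255))])):
        c=max(sum([blobs(w,*q,h,3) for q in R],[]),key=cv2.contourArea)
        k=np.array([ray(w,p,z)[:2] for p in c[:,0]])@u*1000;r[n]=(k.min(),k.max());print(n,np.round(r[n],1),cv2.boundingRect(c))
    print("red-yel mid",np.mean(r["red"])-np.mean(r["yel"]))
E
python3 - <<'E'
import pickle;from m import *
gap(pickle.load(open("s4.pkl","rb"))["wrist"])
E
```

```text
yel [540.6 549.5] (249, 136, 14, 24)
red [550.  552.1] (263, 137, 4, 35)
red-yel mid 5.9750384753648405
```

```bash
python3 -m creep '{"claw":[-1,-1,-1,-1,-1],"translation":[[0,-0.06,0],[0,-0.05,0],[0,-0.03,0],[0,0,0],[0,0,0]],"angular":[[0,0,0],[0,0,0],[0,0,0],[0,0,0],[0,0,0]]}'
python3 - <<'E'
from bench import manip
from m import *
d={n:manip.snapshot(n) for n in("wrist","scene")};gap(d["wrist"])
a=cv2.resize(d["wrist"]["frame"][110:190,200:320],None,fx=3,fy=3,interpolation=2)
b=cv2.resize(d["scene"]["frame"][180:220,260:320],None,fx=6,fy=6,interpolation=2);cv2.imwrite("pics/p5.png",np.hstack([a,b]))
E
```

```text
t: 15.95
tcp_pos: [0.5357, -0.0569, 0.0818]
orientation: [2.404, 2.016, 0.004]
force: [10.2, -2.1, -7.5]
finger_gap: 0.141
grasp_force: 30.4
yel [540.6 544.1] (257, 136, 6, 24)
red [544.5 546.6] (263, 138, 4, 34)
red-yel mid 3.247710376942223
```

View pics/p5.png

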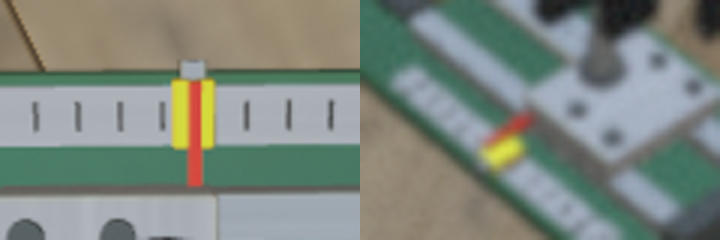

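The pointer, at crop x 195, is centred on the yellow block (173–213). I hold it there.

```bash
python3 -m creep '{"claw":[-1,-1,-1,-1,-1],"translation":[[0,0,0],[0,0,0],[0,0,0],[0,0,0],[0,0,0]],"angular":[[0,0,0],[0,0,0],[0,0,0],[0,0,0],[0,0,0]]}' >/dev/null
python3 -m creep '{"claw":[-1,-1,-1,-1,-1],"translation":[[0,0,0],[0,0,0],[0,0,0],[0,0,0],[0,0,0]],"angular":[[0,0,0],[0,0,0],[0,0,0],[0,0,0],[0,0,0]]}' >/dev/null
python3 -m creep '{"claw":[-1,-1,-1,-1,-1],"translation":[[0,0,0],[0,0,0],[0,0,0],[0,0,0],[0,0,0]],"angular":[[0,0,0],[0,0,0],[0,0,0],[0,0,0],[0,0,0]]}' >/dev/null
python3 -m creep '{"claw":[-1,-1,-1,-1,-1],"translation":[[0,0,0],[0,0,0],[0,0,0],[0,0,0],[0,0,0]],"angular":[[0,0,0],[0,0,0],[0,0,0],[0,0,0],[0,0,0]]}' >/dev/null
python3 -m creep '{"claw":[-1,-1,-1,-1,-1],"translation":[[0,0,0],[0,0,0],[0,0,0],[0,0,0],[0,0,0]],"angular":[[0,0,0],[0,0,0],[0,0,0],[0,0,0],[0,0,0]]}' >/dev/null
python3 -m creep '{"claw":[-1,-1,-1,-1,-1],"translation":[[0,0,0],[0,0,0],[0,0,0],[0,0,0],[0,0,0]],"angular":[[0,0,0],[0,0,0],[0,0,0],[0,0,0],[0,0,0]]}' >/dev/null
python3 -m creep '{"claw":[-1,-1,-1,-1,-1],"translation":[[0,0,0],[0,0,0],[0,0,0],[0,0,0],[0,0,0]],"angular":[[0,0,0],[0,0,0],[0,0,0],[0,0,0],[0,0,0]]}' >/dev/null
python3 -m creep '{"claw":[-1,-1,-1,-1,-1],"translation":[[0,0,0],[0,0,0],[0,0,0],[0,0,0],[0,0,0]],"angular":[[0,0,0],[0,0,0],[0,0,0],[0,0,0],[0,0,0]]}'
python3 - <<'E'
from bench import manip
from m import *
gap(manip.snapshot("wrist"));print(manip.sign_off())
E
```

```text
t: 20.05
tcp_pos: [0.5358, -0.0569, 0.0818]
orientation: [2.404, 2.016, 0.004]
force: [9.5, -2.7, -7.1]
finger_gap: 0.141
grasp_force: 30.4
yel [540.6 544.1] (257, 136, 6, 24)
red [544.6 546.7] (263, 138, 4, 34)
red-yel mid 3.245595658184129
the job is handed in; nothing more can be done
None
```

The job is handed in (no verdict came back): the tube lies flat and let go in the blue tray, and the gripper still holds the T-handle with the pointer on the middle of the yellow mark, held there for 4 s beforehand.

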